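# Vent a filter holder and loosen its knurled ring two turns

### The job

Vent the large filter holder by pressing the button on its cap fully down and letting it up, then loosen its knurled locking ring by rolling it round counter-clockwise with a fingertip for two full turns, no more and no less, so that its white mark ends where it began. Grip and lift nothing, leave the small filter holder's ring as it is and everything else on the bench where it stands, and finish clear of everything.

Things in the scene. Friction and masses are not known exactly. Their poses are not given: they have to be found in the camera images.
- ring_centre (a point): centre of the large filter holder's captive knurled locking ring, on its vertical axis, half-way up. Dark steel ring, 106 mm outside diameter over 32 rounded upright ridges 2.5 mm proud, 25 mm tall: underside 45 mm, flat top 70 mm above the bench; it does not rise as it turns. A white bar on its top lies over the black bar of the foot when the ring is tight
- holder: the large filter holder, fixed to the bench; origin on the axis at bench level. Round steel foot 128 mm across, 8 mm high, a body 88 mm across under the ring, a black bar on the foot towards its -x. An outlet barb, its top 29 mm above the bench, reaches 70 mm out from the axis towards +x. The two holders swap places and face any way
- ring (a joint): angle of the large locking ring in rad: 0 = fully tight (a stop, the start value); grows as it is turned counter-clockwise seen from above (loosening); 6.28 per full turn, can turn to 22. Stiff: needs about 0.06 N m, about 1.2 N along the rim, and stays where it is left
- vent_top (a point): centre of the top face of the vent button, a grey round push button of 24 mm diameter in a steel housing (40 mm across, top 83 mm above the bench) on the middle of the large holder's cap, on the ring's axis; pressed straight down. Point is 93 mm above the bench when up
- vent (a joint): travel of the vent button in m: 0 = up, 0.006 = fully down; a spring returns it, fully down takes about 4 N
- ring_small_centre (a point): small filter holder (to be left alone): centre of its knurled ring, on the axis, half-way up. Ring 64 mm diameter, its underside 40 mm and top 58 mm above the bench; foot 80 mm diameter; a domed cap with a spout in place of a button, 77 mm tall overall
- ring_small (a joint): angle of the small holder's ring in rad, 0 = tight (the start value), grows counter-clockwise seen from above
- vial: small amber vial with black lid, 30 mm diameter, 55 mm tall, standing between the two filter holders; origin centre of underside
- filter_box: low white carton 55 x 55 x 22 mm on the bench between the holders; origin centre of underside
- dish_a: lower of two stacked round culture dishes, 90 mm diameter, 16 mm tall; origin centre of underside
- dish_b: upper of the two stacked dishes, same size; origin centre of underside
- beaker: clear open beaker, 70 mm diameter, 85 mm tall, behind the holders; origin centre of underside
- bottle: white bottle, 64 mm diameter, 110 mm tall, behind the holders; origin centre of underside
- spatula: narrow steel laboratory spatula, 170 mm long, 5 mm thick, lying on the bench in front of the holders; origin on its underside

How it is judged:
By the outcome, as a careful person would: the job done as asked, in the order asked, and still so for the second after the job is handed in, with the robot touching nothing.
It also fails if it takes over 64 s, if anything falls off the work surface, if the arm or the gripper's body presses on something with over 40 N, if the wrist force passes 120 N, or if a joint passes its speed limit or range.

### The arm

A 7-joint arm with a two-finger parallel gripper is mounted at the origin on the work surface. World frame = base frame: x ahead of the robot, y to its left, z up, the work surface at z = 0. Lengths are in m, angles in degrees, forces in N, time in s.
With the tool pointing down it reaches from about 0.35 to 0.775 m from the base axis. Payload 3.1 kg.
Tool frame: the origin (TCP) lies midway between the tips of the shut fingers; the grasp point (between the pads) lies 19 mm behind it; z points along the fingers, y is the direction in which the jaws open and shut (so a half turn about z gives the same grasp; the last joint's range is limited). The gripper opens to 85 mm and grips with 20 to 120 N. Pads are 22 mm wide; open, the fingers measure 114 mm over their backs; the gripper's body (76 mm by 85 mm) begins 54 mm behind the grasp point. The pads swing forward as they close: fully open they stand 13 mm farther back than shut.
Start: joints at [73.757, 17.813, 0.802, 86.603, -0.252, 75.585, -1.558], TCP at [0.132, -0.534, 0.231] pointing down, gripper open.
Joint ranges: [-154.91, 154.91], [-16.99, 109.72], [-72.82, 74.43], [7.12, 147.25], [-82.49, 262.49], [11.32, 116.49], [-174.64, 174.64]. Speed limits (degrees/s): [159.86, 159.86, 180, 180, 180, 180, 180].

### API

Orientations are given as [roll, pitch, yaw] about the fixed x, y, z axes, in that order (R = Rz(yaw) Ry(pitch) Rx(roll)).
In Python, from bench import bot, eyes gives the robot as it stands.
- The arm moves only by the tool step_arm, never from a script. Its argument "motion" is a list of rows, each an object of numbers: "tx", "ty", "tz": the shift along the world's x, y, z in units of 30 mm (1.0 is 30 mm); "spin": the turn about the world's z in units of 6 degrees (1.0 is 6 degrees); "hand": the finger opening in mm, from 0 to 85.4. A call has exactly 5 rows; each row is the pose to reach, as a shift and turn from the pose commanded when the call began; what a row does not reach only later rows make up. A row lasts 1/12 s, in which the tool goes at most 41.7 mm and 7.16 degrees, less where a joint would pass 70% of its speed; a pose out of reach is approached as far as the arm can. A call with a gripper value outside its range is refused whole. The fingers move at their own pace and stop on an object; "force" is the grip in N (left out, the last holds). Time passes only in rows, so rows that repeat a pose let the fingers close, or fill a call up. It gives the time, the measured TCP pose, the force and the opening at its end, in the units of the state.
- bot.read_state(): the state, without advancing time (a new reading comes with each control period).
- eyes.capture(name): name is "side" or "top"; returns a dict with "pixels" (400x640x3 uint8, red, green, blue), "range_z" (400x640 float32, m along the optical axis (not along the pixel's ray), 0 where there is no reading), "fx", "fy", "cx", "cy" (pixels), "dist_coeffs" ([k1, k2, p1, p2, k3] as OpenCV has them; the pictures are not rectified), "R" (3x3) and "t" (3): a world point X has camera coordinates R X + t. Camera axes: x right, y down, z forward; pixel columns grow to the right and rows downward; lengths in m; the calibration is good to about 2 mm. A picture is of the moment at which its call begins.
- bot.hand_in(): hands the job in, once; it reports no verdict.
The state is a dict: "time_s": time; "joint_positions": joint angles; "dq": joint speeds; "effort": joint torques, N m; "ee_pos": TCP position; "tcp_rot": TCP orientation; "force": force on the tool from outside, world axes, zero at the start; "wrist_torque": the same for the moment, N m; "gripper_width": finger opening in m.
Only numpy, scipy, OpenCV 4.12 (cv2) and the standard library are available. Lean on these libraries where they do the work, as an engineer would, in place of code of your own. Each camera call takes 0.05 s, during which the arm holds its last target.

## Working session

There is one attempt and no reset: what is moved stays moved. The work goes in short steps, Python scripts to look and compute and a tool call to move; the robot and the scene stay as the last step left them, time stands still between calls to the robot, and variables do not carry over. Pictures are saved under pics/ and viewed, and the job is handed in when it is done.

Besides the shell and the picture viewer there is one more tool, called after "Request:" as name(argument=value, ...) on one line, values as JSON. step_arm: Moves the arm, as the interface text tells. Its arguments: {"type":"object","properties":{"motion":{"type":"array","items":{"type":"object","properties":{"tx":{"type":"number"},"ty":{"type":"number"},"tz":{"type":"number"},"spin":{"type":"number"},"hand":{"type":"number"}}}},"force":{"type":"number"}},"required":["motion"]}

```bash
mkdir -p pics; ls; python3 - <<'E'
from bench import bot, eyes
import cv2,json
s=bot.read_state();print(s)
for n in("side","top"):
    c=eyes.capture(n);cv2.imwrite(f"pics/{n}0.png",c["pixels"][:,:,::-1])
    print({k:c[k] for k in c if k not in("pixels","range_z")})
E
```

```text
pics
{'time_s': 0.0, 'joint_positions': array([73.75708825, 17.86017638,  0.80211781, 86.6927035 , -0.25222868,
       75.58434841, -1.55934038]), 'dq': array([-0.0178966 ,  0.08288098, -0.03680538, -0.07780678, -0.00911406,
        0.02682549, -0.04111791]), 'effort': array([ 2.36009810e-04, -3.79914808e+01,  1.46215190e-01, -2.30592227e+01,
        1.22211283e-02,  1.35981519e-02, -3.50495952e-05]), 'ee_pos': array([ 0.13152562, -0.53328424,  0.23021834]), 'tcp_rot': array([-1.79864649e+02,  5.54549898e-03,  1.38567379e+01]), 'force': array([-0.30382092,  0.67722558,  0.2557595 ]), 'wrist_torque': array([-0.00248378,  0.01285804,  0.01408747]), 'gripper_width': 0.08511600966543528}
{'fx': 483.6385093697005, 'fy': 483.6385093697005, 'cx': 322.85248219100833, 'cy': 198.57281617356787, 'dist_coeffs': array([0.04610689, 0.        , 0.        , 0.        , 0.        ]), 'R': array([[-0.93663256, -0.34995841, -0.01576593],
       [-0.23835457,  0.66962418, -0.7034135 ],
       [ 0.25672272, -0.6550821 , -0.71060599]]), 't': array([0.54495647, 0.1936488 , 0.81932143])}
{'fx': 401.9247186903623, 'fy': 401.9247186903623, 'cx': 318.7340899187771, 'cy': 196.19846523186715, 'dist_coeffs': array([-0.0978577,  0.       ,  0.       ,  0.       ,  0.       ]), 'R': array([[-2.71580160e-02, -9.99629517e-01, -1.80833976e-03],
       [-9.98367533e-01,  2.72145714e-02, -5.02158977e-02],
       [ 5.02465068e-02,  4.41623548e-04, -9.98736749e-01]]), 't': array([0.00472212, 0.59454437, 0.79471772])}
```

View pics/side0.png

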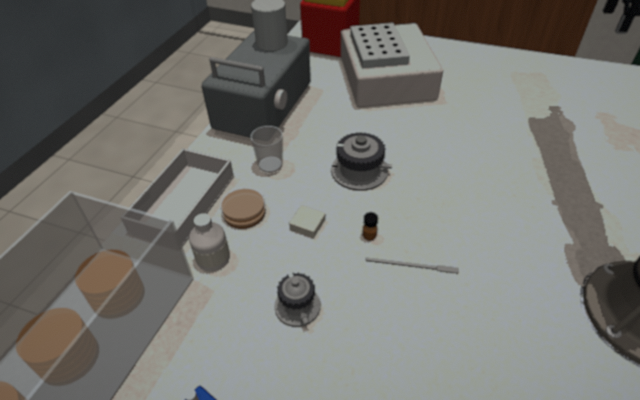

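View pics/top0.png

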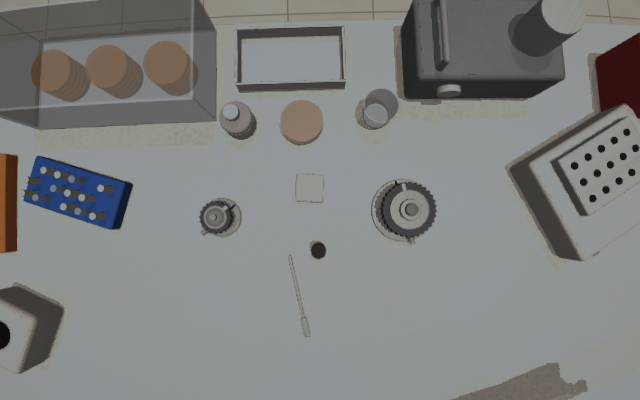

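Top view: the large holder is near (410,209), with its white mark near (404,187) and the barb near (412,240). The small holder is near (216,217), and the vial, box and spatula lie between them. In the side view the large holder is near (361,155). I'll zoom in and measure next.

```bash
cat > h.py <<'E'
from bench import bot, eyes
import cv2,numpy as np
def ray(c,uv):
    K=np.array([[c["fx"],0,c["cx"]],[0,c["fy"],c["cy"]],[0,0,1]])
    n=cv2.undistortPoints(np.array(uv,float).reshape(-1,1,2),K,c["dist_coeffs"]).reshape(-1,2)
    d=np.c_[n,np.ones(len(n))]@c["R"]; o=-c["R"].T@c["t"]
    return o,d
def onz(c,uv,z):
    o,d=ray(c,uv); return o+d*((z-o[2])/d[:,2])[:,None]
def proj(c,X):
    K=np.array([[c["fx"],0,c["cx"]],[0,c["fy"],c["cy"]],[0,0,1]])
    return cv2.projectPoints(np.array(X,float).reshape(-1,1,3),cv2.Rodrigues(c["R"])[0],c["t"],K,c["dist_coeffs"])[0].reshape(-1,2)
def crop(n,name,x0,x1,y0,y1,f):
    c=eyes.capture(n);p=c["pixels"][y0:y1,x0:x1,::-1]
    cv2.imwrite(f"pics/{name}.png",cv2.resize(p,None,fx=f,fy=f,interpolation=cv2.INTER_CUBIC)); return c
E
python3 - <<'E'
from h import *
c=crop("top","t1",360,460,165,255,6)
s=crop("side","s1",310,410,115,195,7)
def P(c,u,v): # cloud
    return c
for n,cc,box in(("top",c,(370,440,170,245)),("side",s,(325,400,125,190))):
    v,u=np.mgrid[box[2]:box[3],box[0]:box[1]]
    z=cc["range_z"][v,u].ravel(); o,d=ray(cc,np.c_[u.ravel(),v.ravel()])
    X=o+d*z[:,None]
    for lo,hi in((.064,.075),(.087,.1)):
        m=(X[:,2]>lo)&(X[:,2]<hi)&(z>0); Y=X[m]
        if len(Y)>2:
            (cx,cy),r=cv2.minEnclosingCircle(Y[:,:2].astype(np.float32)); print(n,lo,len(Y),Y.mean(0).round(4),Y[:,2].max(),(cx,cy),r)
print(onz(c,[[410.5,209.5]],.093),onz(s,[[361,140]],.093))
E
```

```text
top 0.064 1904 [ 0.5624 -0.1789  0.07  ] 0.07430655171074396 (0.5620840787887573, -0.18051154911518097) 0.052875544875860214
top 0.087 135 [ 0.5621 -0.1809  0.0922] 0.09610563464339328 (0.5620460510253906, -0.18124349415302277) 0.011976446956396103
side 0.064 1035 [ 0.5609 -0.1723  0.0699] 0.0749961876101396 (0.5624733567237854, -0.17972621321678162) 0.05443434789776802
side 0.087 76 [ 0.5633 -0.1781  0.0921] 0.09558895413337587 (0.5610634088516235, -0.18044523894786835) 0.013789772056043148
[[ 0.56165231 -0.17831305  0.093     ]] [[ 0.56045745 -0.17478716  0.093     ]]
```

View pics/t1.png

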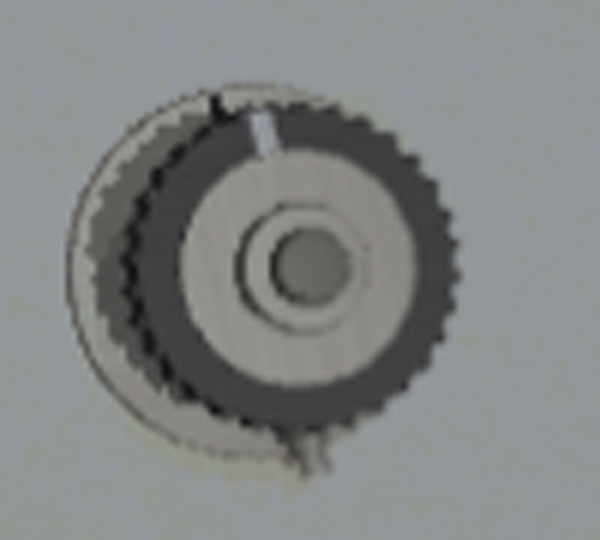

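View pics/s1.png

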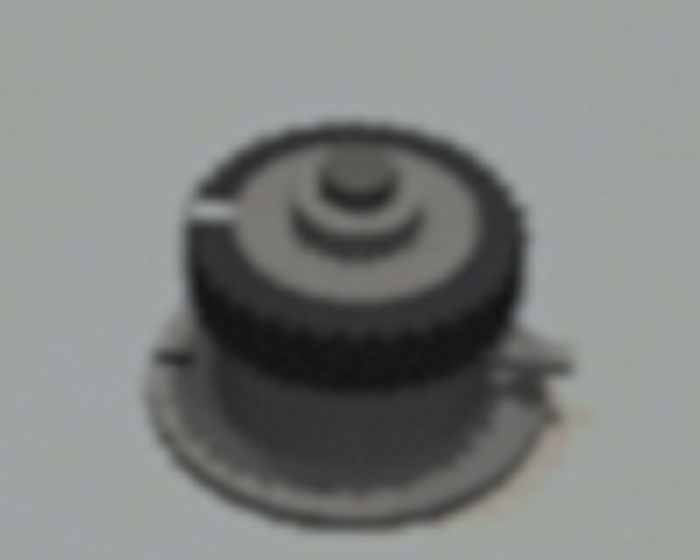

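The ring axis fits to (0.562,-0.1805) in both views. The heights are 0.070 and 0.092 m and the radii about 53 and 12 mm, which match the given sizes. The mark points away from the robot, over the black bar. Next I'll move above the button with the fingers shut.

Request:
step_arm(motion=[{"tx":1,"ty":0.82,"tz":0,"hand":0},{"tx":2,"ty":1.64,"tz":0,"hand":0},{"tx":3,"ty":2.46,"tz":0,"hand":0},{"tx":4,"ty":3.28,"tz":0,"hand":0},{"tx":5,"ty":4.1,"tz":0,"hand":0}], force=20)

```text
invalid input at $.motion[0]: expected keys tx, ty, tz, spin, hand
```

Request:
step_arm(motion=[{"tx":1,"ty":0.82,"tz":0,"hand":0},{"tx":2,"ty":1.64,"tz":0,"hand":0},{"tx":3,"ty":2.46,"tz":0,"hand":0},{"tx":4,"ty":3.28,"tz":0,"hand":0},{"tx":5,"ty":4.1,"tz":0,"hand":0}])

```text
invalid input at $.motion[0]: expected keys tx, ty, tz, spin, hand
```

Request:
step_arm(motion=[{"tx":1,"ty":0.82,"tz":0,"hand":0},{"tx":2,"ty":1.64,"tz":0,"hand":0},{"tx":3,"ty":2.46,"tz":0,"hand":0},{"tx":4.33,"ty":3.57,"tz":0,"hand":0},{"tx":4.33,"ty":3.57,"tz":-2,"hand":0}])

```text
invalid input at $.motion[0]: expected keys tx, ty, tz, spin, hand
```

Request:
step_arm(motion=[{"tx":1,"ty":0.82,"tz":0,"spin":0,"hand":0},{"tx":2,"ty":1.64,"tz":0,"spin":0,"hand":0},{"tx":3,"ty":2.46,"tz":0,"spin":0,"hand":0},{"tx":4,"ty":3.28,"tz":0,"spin":0,"hand":0},{"tx":5,"ty":4.1,"tz":0,"spin":0,"hand":0}], force=20)

```text
time_s: 0.62
ee_pos: [0.2827, -0.4096, 0.2312]
tcp_rot: [-180.0, 0.0, 13.8]
force: [0.5, -0.0, 0.5]
gripper_width: 0.0254
```

Request:
step_arm(motion=[{"tx":1,"ty":0.82,"tz":0,"spin":0,"hand":0},{"tx":2,"ty":1.64,"tz":0,"spin":0,"hand":0},{"tx":3,"ty":2.46,"tz":0,"spin":0,"hand":0},{"tx":4,"ty":3.28,"tz":0,"spin":0,"hand":0},{"tx":5,"ty":4.1,"tz":0,"spin":0,"hand":0}])

```text
time_s: 1.03
ee_pos: [0.4328, -0.2866, 0.2313]
tcp_rot: [180.0, 0.0, 13.8]
force: [0.2, 0.4, -0.2]
gripper_width: 0.0
```

Request:
step_arm(motion=[{"tx":1,"ty":0.82,"tz":0,"spin":0,"hand":0},{"tx":2,"ty":1.64,"tz":0,"spin":0,"hand":0},{"tx":3,"ty":2.46,"tz":0,"spin":0,"hand":0},{"tx":4.33,"ty":3.57,"tz":0,"spin":0,"hand":0},{"tx":4.33,"ty":3.57,"tz":-1,"spin":0,"hand":0}])

```text
time_s: 1.45
ee_pos: [0.5711, -0.1732, 0.2069]
tcp_rot: [179.9, -1.0, 14.4]
force: [1.4, 1.7, 1.0]
gripper_width: 0.0003
```

Request:
step_arm(motion=[{"tx":0,"ty":0,"tz":-0.5,"spin":0,"hand":0},{"tx":0,"ty":0,"tz":-1.2,"spin":0,"hand":0},{"tx":0,"ty":0,"tz":-2,"spin":0,"hand":0},{"tx":0,"ty":0,"tz":-2.7,"spin":0,"hand":0},{"tx":0,"ty":0,"tz":-3.2,"spin":0,"hand":0}])

```text
time_s: 1.87
ee_pos: [0.5601, -0.1806, 0.1026]
tcp_rot: [-179.9, 0.2, 13.9]
force: [-0.1, -0.0, 0.3]
gripper_width: 0.0
```

Request:
step_arm(motion=[{"tx":0,"ty":0,"tz":-0.1,"spin":0,"hand":0},{"tx":0,"ty":0,"tz":-0.1,"spin":0,"hand":0},{"tx":0,"ty":0,"tz":-0.1,"spin":0,"hand":0},{"tx":0,"ty":0,"tz":-0.1,"spin":0,"hand":0},{"tx":0,"ty":0,"tz":-0.1,"spin":0,"hand":0}])

```text
time_s: 2.28
ee_pos: [0.5628, -0.1812, 0.1039]
tcp_rot: [179.9, -0.1, 13.9]
force: [-0.2, -0.2, -0.0]
gripper_width: 0.0001
```

Request:
step_arm(motion=[{"tx":0,"ty":0,"tz":-0.2,"spin":0,"hand":0},{"tx":0,"ty":0,"tz":-0.35,"spin":0,"hand":0},{"tx":0,"ty":0,"tz":-0.45,"spin":0,"hand":0},{"tx":0,"ty":0,"tz":-0.5,"spin":0,"hand":0},{"tx":0,"ty":0,"tz":-0.55,"spin":0,"hand":0}])

```text
time_s: 2.7
ee_pos: [0.5622, -0.1811, 0.087]
tcp_rot: [180.0, -0.1, 13.9]
force: [-3.0, -0.8, 12.7]
gripper_width: -0.0001
```

Request:
step_arm(motion=[{"tx":0,"ty":0,"tz":-0.03,"spin":0,"hand":0},{"tx":0,"ty":0,"tz":-0.06,"spin":0,"hand":0},{"tx":0,"ty":0,"tz":-0.06,"spin":0,"hand":0},{"tx":0,"ty":0,"tz":-0.06,"spin":0,"hand":0},{"tx":0,"ty":0,"tz":-0.06,"spin":0,"hand":0}])

```text
time_s: 3.12
ee_pos: [0.5622, -0.1811, 0.087]
tcp_rot: [179.9, -0.1, 13.8]
force: [-4.3, -0.4, 14.2]
gripper_width: 0.0003
```

The button bottomed at z=0.087, 6 mm down, with 14 N. I'll release it, rise, and go out to the -y side.

Request:
step_arm(motion=[{"tx":0,"ty":0,"tz":0.2,"spin":0,"hand":0},{"tx":0,"ty":0,"tz":0.7,"spin":0,"hand":0},{"tx":0,"ty":0,"tz":1.5,"spin":0,"hand":0},{"tx":0.3,"ty":-1,"tz":1.8,"spin":0,"hand":0},{"tx":0.5,"ty":-2,"tz":1.8,"spin":0,"hand":0}])

```text
time_s: 3.53
ee_pos: [0.5795, -0.2386, 0.1413]
tcp_rot: [179.9, -0.3, 14.2]
force: [0.6, -0.4, 0.2]
gripper_width: 0.0004
```

Request:
step_arm(motion=[{"tx":0.21,"ty":-0.9,"tz":0,"spin":0,"hand":0},{"tx":0.21,"ty":-0.9,"tz":-0.6,"spin":0,"hand":0},{"tx":0.21,"ty":-0.9,"tz":-1.5,"spin":0,"hand":0},{"tx":0.21,"ty":-0.9,"tz":-2.4,"spin":0,"hand":0},{"tx":0.21,"ty":-0.9,"tz":-2.9,"spin":0,"hand":0}])

```text
time_s: 3.95
ee_pos: [0.5802, -0.2671, 0.0469]
tcp_rot: [-179.8, 0.3, 13.8]
force: [-0.1, 0.8, -0.6]
gripper_width: 0.0002
```

```bash
python3 - <<'E'
from h import *
s=bot.read_state();print(s["ee_pos"],s["force"],s["time_s"],s["joint_positions"])
c=crop("top","t2",340,480,150,260,5)
s=crop("side","s2",300,420,95,195,6)
E
```

```text
[ 0.58018613 -0.26713194  0.04693517] [-0.14801957  0.77955535 -0.59887965] 3.95 [ 32.41633299  37.7233171  -14.33255419  84.00498733  10.06138443
  59.92022376 -60.31515431]
```

View pics/t2.png

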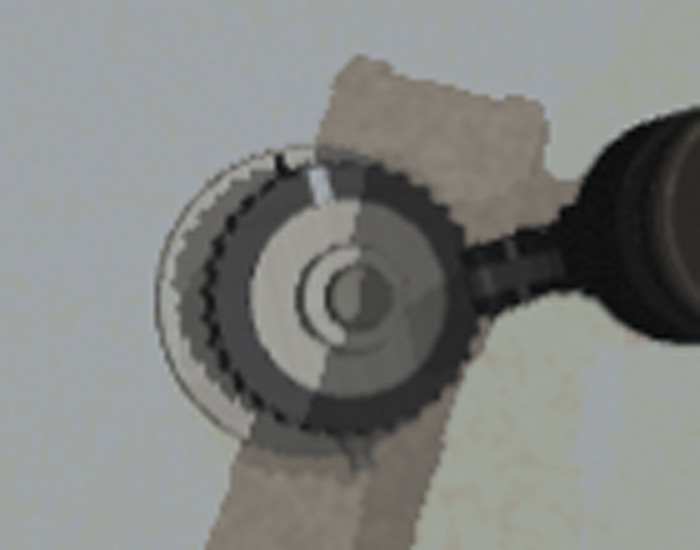

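View pics/s2.png

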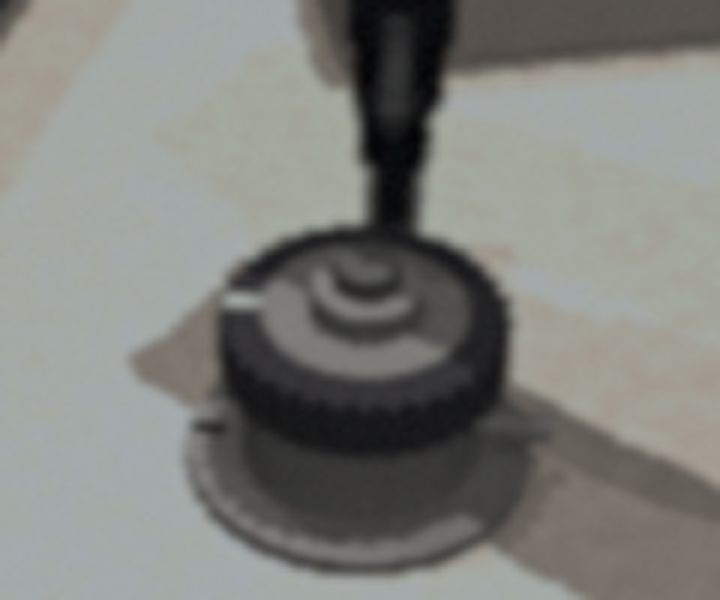

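The button has come back up (top crop at (360,298)), and the mark has not moved (top (320,187), side (240,300)). The finger stands clear on the -y side. Next come a mark-angle tool and the path numbers.

```bash
cat >> h.py <<'E'
AX=np.array([.562,-.1808])
def mark(c):
    th=np.radians(np.arange(0,360,.5)); acc=[]
    g=cv2.cvtColor(c["pixels"],cv2.COLOR_RGB2GRAY).astype(np.float32)
    for r in(.0425,.0445,.0465,.0485):
        X=np.c_[AX[0]+r*np.cos(th),AX[1]+r*np.sin(th),np.full(len(th),.07)]
        p=proj(c,X).astype(np.float32); acc.append(cv2.remap(g,p[:,0].copy(),p[:,1].copy(),cv2.INTER_LINEAR).ravel())
    a=np.median(acc,0); i=a.argmax(); w=np.clip(a-0.5*(a.max()+np.median(a)),0,None)
    k=(np.arange(len(a))-i+360)%720-360; w[abs(k)>30]=0
    return (i/2+(w*k).sum()/w.sum()/2)%360, a.max(), np.median(a)
def path(phi,Rp=.0495,hx=.011,hy=.0145,yaw=13.9):
    n=np.array([np.cos(phi),np.sin(phi)]); y=np.radians(yaw)
    x=np.array([np.cos(y),np.sin(y)]); yy=np.array([np.sin(y),-np.cos(y)])
    return AX+Rp*n+x*hx*np.sign(n@x)+yy*hy*np.sign(n@yy)
E
python3 - <<'E'
from h import *
for n in("top","side"): print(n,mark(eyes.capture(n)))
c=eyes.capture("top")
print("foot bar px->ang", [np.degrees(np.arctan2(*(onz(c,[[340+280/5,150+162/5]],.008)[0,:2]-AX)[::-1]))])
for d in range(-75,286,15): 
    p=path(np.radians(d)); print(d,p.round(4),((p-[.5838,-.2682])/.03).round(2))
E
```

```text
top (np.float64(11.536488747747839), np.float32(162.22559), np.float32(46.913086))
side (np.float64(10.257272261745447), np.float32(151.89062), np.float32(44.447754))
foot bar px->ang [np.float64(10.828047718040532)]
-75 [ 0.589 -0.24 ] [0.17 0.94]
-60 [ 0.6009 -0.2351] [0.57 1.1 ]
-45 [ 0.6112 -0.2272] [0.91 1.37]
-30 [ 0.619 -0.217] [1.17 1.71]
-15 [ 0.624 -0.205] [1.34 2.11]
0 [ 0.6257 -0.1922] [1.4  2.53]
15 [ 0.617  -0.1513] [1.11 3.9 ]
30 [ 0.6121 -0.1393] [0.94 4.3 ]
45 [ 0.6042 -0.1291] [0.68 4.64]
60 [ 0.5939 -0.1212] [0.34 4.9 ]
75 [ 0.582  -0.1163] [-0.06  5.06]
90 [ 0.5692 -0.1146] [-0.49  5.12]
105 [ 0.535  -0.1216] [-1.63  4.89]
120 [ 0.5231 -0.1265] [-2.02  4.72]
135 [ 0.5128 -0.1344] [-2.37  4.46]
150 [ 0.505  -0.1446] [-2.63  4.12]
165 [ 0.5    -0.1566] [-2.79  3.72]
180 [ 0.4983 -0.1694] [-2.85  3.29]
195 [ 0.507  -0.2103] [-2.56  1.93]
210 [ 0.5119 -0.2223] [-2.4   1.53]
225 [ 0.5198 -0.2325] [-2.13  1.19]
240 [ 0.5301 -0.2404] [-1.79  0.93]
255 [ 0.542  -0.2453] [-1.39  0.76]
270 [ 0.5548 -0.247 ] [-0.97  0.71]
285 [ 0.589 -0.24 ] [0.17 0.94]
```

Request:
step_arm(motion=[{"tx":-0.1,"ty":0.42,"tz":0,"spin":0,"hand":0},{"tx":-0.15,"ty":0.6,"tz":0,"spin":0,"hand":0},{"tx":-0.17,"ty":0.7,"tz":0,"spin":0,"hand":0},{"tx":-0.19,"ty":0.76,"tz":0,"spin":0,"hand":0},{"tx":-0.19,"ty":0.76,"tz":0,"spin":0,"hand":0}])

```text
time_s: 4.62
ee_pos: [0.5781, -0.2452, 0.0521]
tcp_rot: [179.9, -0.1, 13.9]
force: [0.9, 0.2, 0.8]
gripper_width: -0.0001
```

Request:
step_arm(motion=[{"tx":-0.01,"ty":0.03,"tz":0,"spin":0,"hand":0},{"tx":-0.02,"ty":0.07,"tz":0,"spin":0,"hand":0},{"tx":-0.02,"ty":0.1,"tz":0,"spin":0,"hand":0},{"tx":-0.03,"ty":0.13,"tz":0,"spin":0,"hand":0},{"tx":-0.03,"ty":0.13,"tz":0,"spin":0,"hand":0}])

```text
time_s: 5.03
ee_pos: [0.5771, -0.2448, 0.0516]
tcp_rot: [179.7, -0.1, 13.7]
force: [3.2, -4.7, -0.5]
gripper_width: 0.0003
```

Request:
step_arm(motion=[{"tx":-0.01,"ty":0.03,"tz":0,"spin":0,"hand":0},{"tx":-0.02,"ty":0.07,"tz":0,"spin":0,"hand":0},{"tx":-0.02,"ty":0.1,"tz":0,"spin":0,"hand":0},{"tx":-0.02,"ty":0.1,"tz":0,"spin":0,"hand":0},{"tx":-0.02,"ty":0.1,"tz":0,"spin":0,"hand":0}])

```text
time_s: 5.45
ee_pos: [0.5771, -0.2446, 0.0518]
tcp_rot: [179.5, -0.2, 13.6]
force: [3.6, -8.9, -2.8]
gripper_width: -0.0002
```

Contact is confirmed at about 65.7 mm from the axis, with about 9 N of inward push. I'll generate the rolling path.

```bash
cat > gen.py <<'E'
from h import *
import sys
def dense(phi0,phi1,**k):
    return np.array([path(p,**k) for p in np.radians(np.arange(phi0,phi1+.01,.25))])
def rows(start,phi0,phi1,step=.009,**k):
    P=np.vstack([[start],dense(phi0,phi1,**k)])
    s=np.r_[0,np.cumsum(np.linalg.norm(np.diff(P,axis=0),axis=1))]
    n=int(round(s[-1]/step/5))*5; t=np.linspace(0,s[-1],n+1)
    Q=np.c_[np.interp(t,s,P[:,0]),np.interp(t,s,P[:,1])]
    cur=np.array(start)
    for i in range(0,n,5):
        r=((Q[i+1:i+6]-cur)/.03).round(2); cur=cur+r[-1]*.03
        print(r.tolist(),"->",cur.round(4),"phi",round(np.degrees(np.arctan2(*(cur-AX)[::-1])),0))
E
python3 - <<'E'
from gen import *
rows([.576,-.2382],-75.9,284,Rp=.046,hy=.013)
E
```

```text
[[0.3, 0.08], [0.6, 0.17], [0.87, 0.32], [1.11, 0.53], [1.3, 0.77]] -> [ 0.615  -0.2151] phi -33.0
[[0.13, 0.28], [0.21, 0.58], [0.22, 0.9], [0.18, 1.2], [0.1, 1.51]] -> [ 0.618  -0.1698] phi 11.0
[[-0.07, 0.3], [-0.15, 0.6], [-0.27, 0.89], [-0.45, 1.14], [-0.68, 1.36]] -> [ 0.5976 -0.129 ] phi 56.0
[[-0.26, 0.16], [-0.55, 0.27], [-0.86, 0.31], [-1.17, 0.3], [-1.48, 0.23]] -> [ 0.5532 -0.1221] phi 99.0
[[-0.3, -0.08], [-0.6, -0.15], [-0.89, -0.27], [-1.15, -0.45], [-1.37, -0.67]] -> [ 0.5121 -0.1422] phi 142.0
[[-0.16, -0.26], [-0.28, -0.55], [-0.33, -0.86], [-0.31, -1.17], [-0.25, -1.47]] -> [ 0.5046 -0.1863] phi -175.0
[[0.08, -0.31], [0.15, -0.61], [0.24, -0.91], [0.39, -1.18], [0.59, -1.42]] -> [ 0.5223 -0.2289] phi -130.0
[[0.24, -0.19], [0.52, -0.34], [0.82, -0.42], [1.13, -0.44], [1.44, -0.39]] -> [ 0.5655 -0.2406] phi -87.0
```

Request:
step_arm(motion=[{"tx":0.3,"ty":0.08,"tz":0,"spin":0,"hand":0},{"tx":0.6,"ty":0.17,"tz":0,"spin":0,"hand":0},{"tx":0.87,"ty":0.32,"tz":0,"spin":0,"hand":0},{"tx":1.11,"ty":0.53,"tz":0,"spin":0,"hand":0},{"tx":1.3,"ty":0.77,"tz":0,"spin":0,"hand":0}])

```text
time_s: 5.87
ee_pos: [0.617, -0.2191, 0.0518]
tcp_rot: [179.6, -0.2, 13.7]
force: [4.3, -3.9, -0.8]
gripper_width: 0.0003
```

```bash
python3 - <<'E'
from gen import *
for n in("top","side"): print(n,mark(eyes.capture(n)))
c=crop("top","t3",340,480,150,260,5)
s=crop("side","s3",300,420,95,195,6)
print(bot.read_state()["ee_pos"],bot.read_state()["force"])
E
```

```text
top (np.float64(64.82014080968669), np.float32(135.58887), np.float32(48.68799))
side (np.float64(69.00557468141454), np.float32(107.5293), np.float32(34.054688))
[ 0.61780256 -0.21531173  0.0519273 ] [ 5.5035096  -1.27783761 -0.79769357]
```

View pics/s3.png

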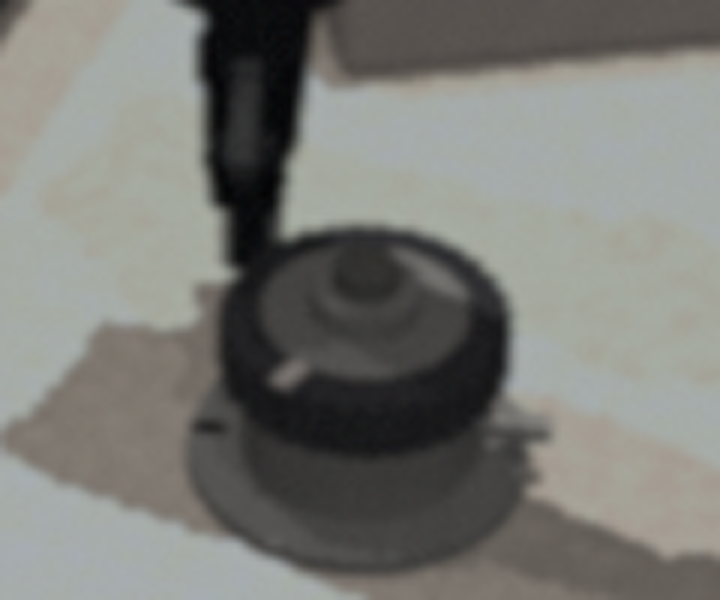

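The side view shows the mark now at (290,372): the ring has turned about 56° counter-clockwise, with no slip. I'll carry on.

Request:
step_arm(motion=[{"tx":0.13,"ty":0.28,"tz":0,"spin":0,"hand":0},{"tx":0.21,"ty":0.58,"tz":0,"spin":0,"hand":0},{"tx":0.22,"ty":0.9,"tz":0,"spin":0,"hand":0},{"tx":0.18,"ty":1.2,"tz":0,"spin":0,"hand":0},{"tx":0.1,"ty":1.51,"tz":0,"spin":0,"hand":0}])

```text
time_s: 6.48
ee_pos: [0.6259, -0.1679, 0.0527]
tcp_rot: [179.8, -1.0, 13.9]
force: [14.6, 0.7, -6.2]
gripper_width: 0.0003
```

Request:
step_arm(motion=[{"tx":-0.07,"ty":0.3,"tz":0,"spin":0,"hand":0},{"tx":-0.15,"ty":0.6,"tz":0,"spin":0,"hand":0},{"tx":-0.27,"ty":0.89,"tz":0,"spin":0,"hand":0},{"tx":-0.45,"ty":1.14,"tz":0,"spin":0,"hand":0},{"tx":-0.68,"ty":1.36,"tz":0,"spin":0,"hand":0}])

```text
time_s: 6.9
ee_pos: [0.6003, -0.1247, 0.0521]
tcp_rot: [-179.8, -0.4, 14.0]
force: [3.9, 2.8, 1.6]
gripper_width: 0.0004
```

```bash
python3 - <<'E'
from gen import *
for n in("top","side"): print(n,mark(eyes.capture(n)))
c=crop("top","t4",340,480,150,260,5)
s=crop("side","s4",300,420,95,195,6)
print(bot.read_state()["ee_pos"],bot.read_state()["force"],bot.read_state()["joint_positions"])
E
```

```text
top (np.float64(339.0717762638812), np.float32(115.140625), np.float32(77.0332))
side (np.float64(186.6936925531145), np.float32(154.74512), np.float32(52.50049))
[ 0.59845349 -0.12446685  0.05159259] [3.45221412 4.14647155 1.09933017] [ 20.97413787  34.45066578 -15.68068145  89.25794551  10.06875958
  57.6049995  -73.44525167]
```

View pics/t4.png

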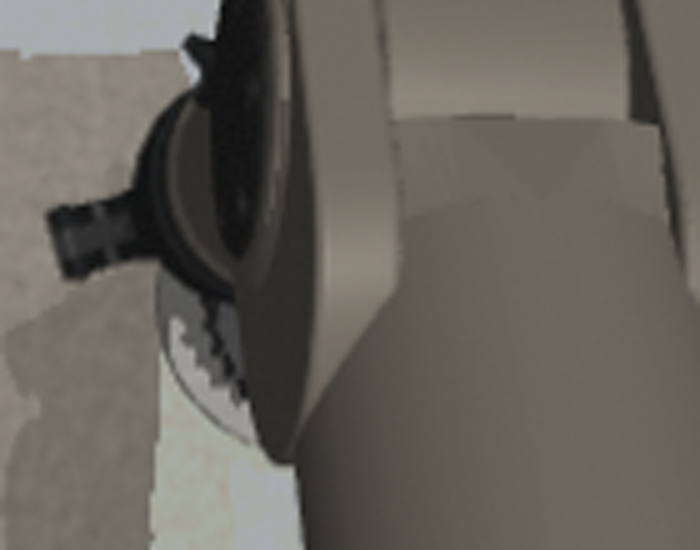

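View pics/s4.png

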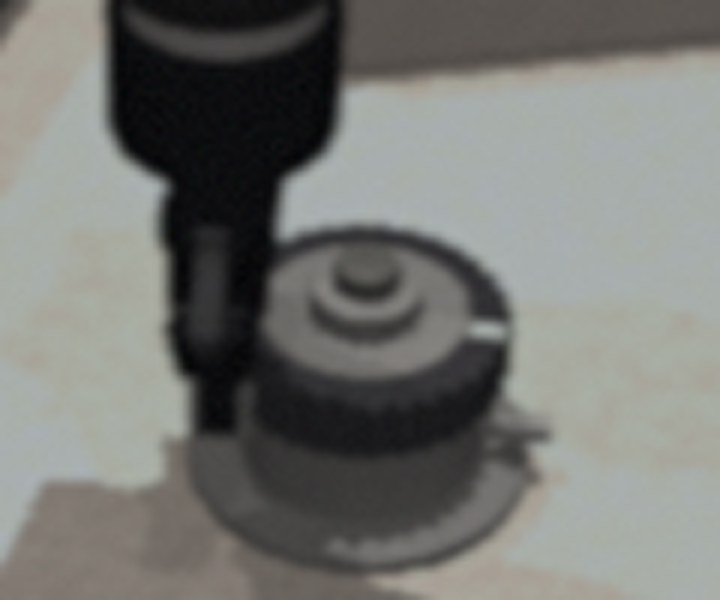

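The mark is now at (490,330) in the side crop, about 176° turned. Only the side view is usable here. I'll continue.

Request:
step_arm(motion=[{"tx":-0.26,"ty":0.16,"tz":0,"spin":0,"hand":0},{"tx":-0.55,"ty":0.27,"tz":0,"spin":0,"hand":0},{"tx":-0.86,"ty":0.31,"tz":0,"spin":0,"hand":0},{"tx":-1.17,"ty":0.3,"tz":0,"spin":0,"hand":0},{"tx":-1.48,"ty":0.23,"tz":0,"spin":0,"hand":0}])

```text
time_s: 7.52
ee_pos: [0.5525, -0.115, 0.0511]
tcp_rot: [-179.5, -0.1, 14.1]
force: [-0.2, 9.4, 2.9]
gripper_width: 0.0
```

Request:
step_arm(motion=[{"tx":-0.3,"ty":-0.08,"tz":0,"spin":0,"hand":0},{"tx":-0.6,"ty":-0.15,"tz":0,"spin":0,"hand":0},{"tx":-0.89,"ty":-0.27,"tz":0,"spin":0,"hand":0},{"tx":-1.15,"ty":-0.45,"tz":0,"spin":0,"hand":0},{"tx":-1.37,"ty":-0.67,"tz":0,"spin":0,"hand":0}])

```text
time_s: 7.93
ee_pos: [0.5102, -0.1424, 0.0505]
tcp_rot: [-180.0, 0.1, 13.9]
force: [0.3, 0.6, 0.7]
gripper_width: -0.0001
```

Request:
step_arm(motion=[{"tx":-0.16,"ty":-0.26,"tz":0,"spin":0,"hand":0},{"tx":-0.28,"ty":-0.55,"tz":0,"spin":0,"hand":0},{"tx":-0.33,"ty":-0.86,"tz":0,"spin":0,"hand":0},{"tx":-0.31,"ty":-1.17,"tz":0,"spin":0,"hand":0},{"tx":-0.25,"ty":-1.47,"tz":0,"spin":0,"hand":0}])

```text
time_s: 8.35
ee_pos: [0.5003, -0.189, 0.0503]
tcp_rot: [-179.9, 0.5, 13.7]
force: [-6.7, -0.3, 3.8]
gripper_width: 0.0002
```

```bash
python3 - <<'E'
from gen import *
for n in("side",): print(n,mark(eyes.capture(n)))
s=crop("side","s5",300,420,95,195,6)
print(bot.read_state()["ee_pos"],bot.read_state()["force"],bot.read_state()["joint_positions"])
E
```

```text
side (np.float64(344.8397282157798), np.float32(152.65625), np.float32(53.168945))
[ 0.50116546 -0.19212249  0.05032149] [-5.27060163 -2.91250477  2.41331093] [ 30.35724091  27.23478722 -15.11909145 101.5037452    9.03428468
  52.66616317 -65.15663657]
```

View pics/s5.png

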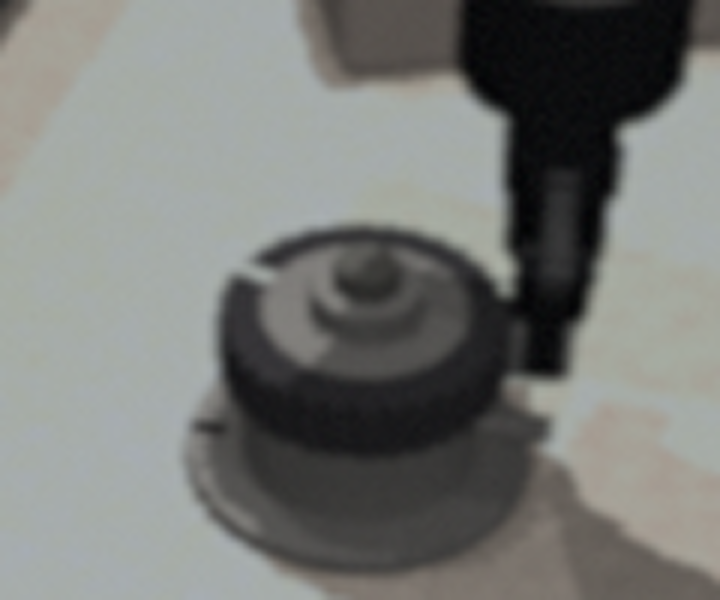

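334.5° turned so far, with the mark at (255,272) just short of a full turn. I'll continue.

Request:
step_arm(motion=[{"tx":0.08,"ty":-0.31,"tz":0,"spin":0,"hand":0},{"tx":0.15,"ty":-0.61,"tz":0,"spin":0,"hand":0},{"tx":0.24,"ty":-0.91,"tz":0,"spin":0,"hand":0},{"tx":0.39,"ty":-1.18,"tz":0,"spin":0,"hand":0},{"tx":0.59,"ty":-1.42,"tz":0,"spin":0,"hand":0}])

```text
time_s: 8.87
ee_pos: [0.5225, -0.2312, 0.0509]
tcp_rot: [179.9, -0.0, 13.8]
force: [0.1, -0.7, -0.2]
gripper_width: -0.0001
```

Request:
step_arm(motion=[{"tx":0.24,"ty":-0.19,"tz":0,"spin":0,"hand":0},{"tx":0.52,"ty":-0.34,"tz":0,"spin":0,"hand":0},{"tx":0.82,"ty":-0.42,"tz":0,"spin":0,"hand":0},{"tx":1.13,"ty":-0.44,"tz":0,"spin":0,"hand":0},{"tx":1.44,"ty":-0.39,"tz":0,"spin":0,"hand":0}])

```text
time_s: 9.28
ee_pos: [0.5661, -0.2456, 0.0512]
tcp_rot: [179.7, 0.0, 13.7]
force: [-0.9, -6.4, 0.4]
gripper_width: 0.0
```

```bash
python3 - <<'E'
from gen import *
for n in("top","side",): print(n,mark(eyes.capture(n)))
s=crop("side","s6",300,420,95,195,6)
print(bot.read_state()["ee_pos"],bot.read_state()["force"],bot.read_state()["joint_positions"])
rows([.5655,-.2406],-75.9,284,Rp=.046,hy=.013)
E
```

```text
top (np.float64(81.39836878063889), np.float32(166.375), np.float32(47.859863))
side (np.float64(83.39052570072515), np.float32(155.89404), np.float32(41.33911))
[ 0.56782581 -0.24559972  0.05135271] [ 0.9584912  -6.83384144 -2.34384724] [ 31.10214356  34.81117353 -14.0179341   88.38570666   9.74566256
  57.59084403 -61.93218869]
[[0.28, 0.07], [0.55, 0.13], [0.83, 0.21], [1.09, 0.32], [1.33, 0.48]] -> [ 0.6054 -0.2262] phi -46.0
[[0.2, 0.2], [0.36, 0.44], [0.47, 0.7], [0.53, 0.98], [0.54, 1.26]] -> [ 0.6216 -0.1884] phi -7.0
[[-0.04, 0.29], [-0.11, 0.56], [-0.17, 0.84], [-0.24, 1.12], [-0.33, 1.39]] -> [ 0.6117 -0.1467] phi 34.0
[[-0.14, 0.24], [-0.33, 0.46], [-0.55, 0.64], [-0.8, 0.78], [-1.07, 0.87]] -> [ 0.5796 -0.1206] phi 74.0
[[-0.28, 0.03], [-0.56, 0.02], [-0.84, -0.04], [-1.12, -0.11], [-1.4, -0.18]] -> [ 0.5376 -0.126 ] phi 114.0
[[-0.27, -0.09], [-0.51, -0.23], [-0.73, -0.41], [-0.91, -0.63], [-1.05, -0.88]] -> [ 0.5061 -0.1524] phi 153.0
[[-0.09, -0.27], [-0.13, -0.55], [-0.11, -0.84], [-0.05, -1.12], [0.02, -1.39]] -> [ 0.5067 -0.1941] phi -166.0
[[0.06, -0.28], [0.14, -0.55], [0.25, -0.81], [0.42, -1.05], [0.62, -1.25]] -> [ 0.5253 -0.2316] phi -126.0
[[0.23, -0.16], [0.49, -0.27], [0.77, -0.34], [1.06, -0.35], [1.34, -0.3]] -> [ 0.5655 -0.2406] phi -87.0
```

View pics/s6.png

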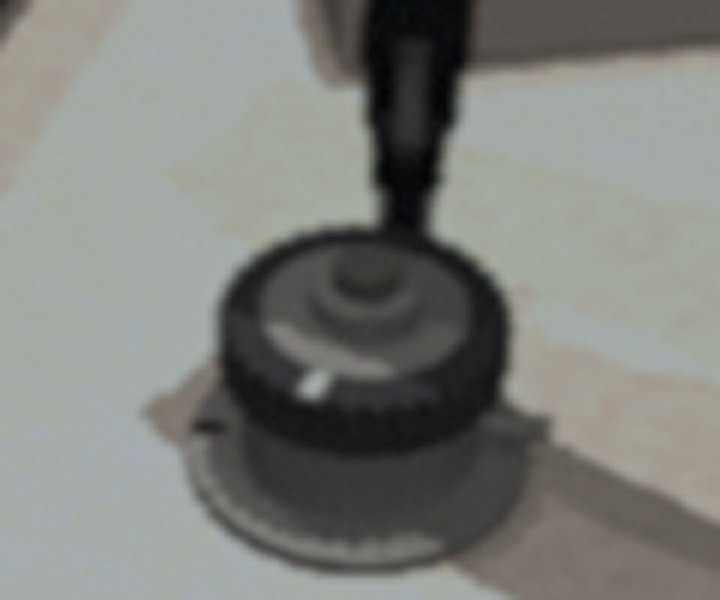

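About 431° turned, with the mark at (315,385). About 289° remain.

Request:
step_arm(motion=[{"tx":0.28,"ty":0.07,"tz":0,"spin":0,"hand":0},{"tx":0.55,"ty":0.13,"tz":0,"spin":0,"hand":0},{"tx":0.83,"ty":0.21,"tz":0,"spin":0,"hand":0},{"tx":1.09,"ty":0.32,"tz":0,"spin":0,"hand":0},{"tx":1.33,"ty":0.48,"tz":0,"spin":0,"hand":0}])

```text
time_s: 9.85
ee_pos: [0.6073, -0.2289, 0.0513]
tcp_rot: [179.8, -0.2, 13.7]
force: [2.2, -3.9, -1.8]
gripper_width: -0.0002
```

Request:
step_arm(motion=[{"tx":0.2,"ty":0.2,"tz":0,"spin":0,"hand":0},{"tx":0.36,"ty":0.44,"tz":0,"spin":0,"hand":0},{"tx":0.47,"ty":0.7,"tz":0,"spin":0,"hand":0},{"tx":0.53,"ty":0.98,"tz":0,"spin":0,"hand":0},{"tx":0.54,"ty":1.26,"tz":0,"spin":0,"hand":0}])

```text
time_s: 10.27
ee_pos: [0.6261, -0.1863, 0.052]
tcp_rot: [179.9, -0.5, 14.0]
force: [8.9, -3.5, -4.1]
gripper_width: 0.0003
```

Request:
step_arm(motion=[{"tx":-0.04,"ty":0.29,"tz":0,"spin":0,"hand":0},{"tx":-0.11,"ty":0.56,"tz":0,"spin":0,"hand":0},{"tx":-0.17,"ty":0.84,"tz":0,"spin":0,"hand":0},{"tx":-0.24,"ty":1.12,"tz":0,"spin":0,"hand":0},{"tx":-0.33,"ty":1.39,"tz":0,"spin":0,"hand":0}])

```text
time_s: 10.68
ee_pos: [0.6139, -0.1408, 0.0518]
tcp_rot: [-179.8, -0.3, 14.1]
force: [1.5, 0.4, 1.8]
gripper_width: 0.0002
```

```bash
python3 - <<'E'
from gen import *
for n in("side",): print(n,mark(eyes.capture(n)))
s=crop("side","s7",300,420,95,195,6)
print(bot.read_state()["ee_pos"],bot.read_state()["force"])
E
```

```text
side (np.float64(240.68939674994718), np.float32(150.59473), np.float32(51.84424))
[ 0.6125873  -0.13984607  0.05168585] [4.28807747 4.95826403 0.18133565]
```

View pics/s7.png

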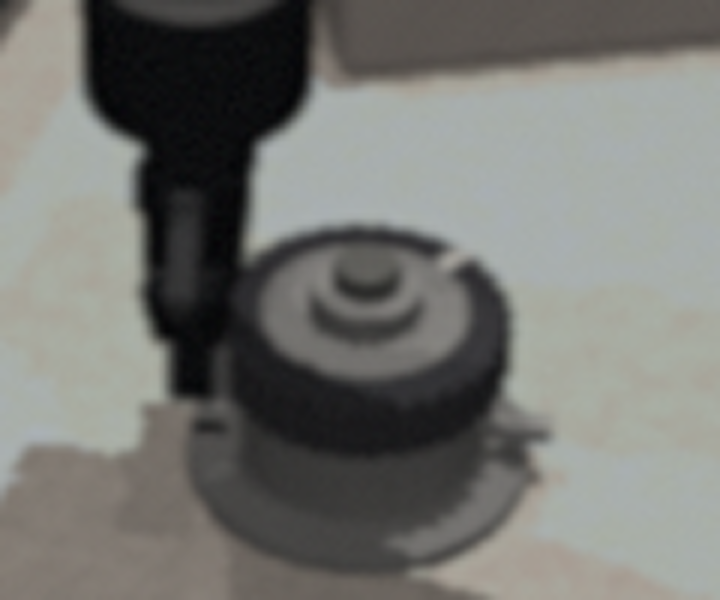

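590° turned, with the mark at (455,262). About 130° remain, so two more calls and then a fine nudge.

Request:
step_arm(motion=[{"tx":-0.14,"ty":0.24,"tz":0,"spin":0,"hand":0},{"tx":-0.33,"ty":0.46,"tz":0,"spin":0,"hand":0},{"tx":-0.55,"ty":0.64,"tz":0,"spin":0,"hand":0},{"tx":-0.8,"ty":0.78,"tz":0,"spin":0,"hand":0},{"tx":-1.07,"ty":0.87,"tz":0,"spin":0,"hand":0}])

```text
time_s: 11.2
ee_pos: [0.5803, -0.1164, 0.0516]
tcp_rot: [-179.8, -0.2, 14.0]
force: [2.3, 3.6, 0.6]
gripper_width: -0.0003
```

Request:
step_arm(motion=[{"tx":-0.28,"ty":0.03,"tz":0,"spin":0,"hand":0},{"tx":-0.56,"ty":0.02,"tz":0,"spin":0,"hand":0},{"tx":-0.84,"ty":-0.04,"tz":0,"spin":0,"hand":0},{"tx":-1.12,"ty":-0.11,"tz":0,"spin":0,"hand":0},{"tx":-1.4,"ty":-0.18,"tz":0,"spin":0,"hand":0}])

```text
time_s: 11.62
ee_pos: [0.5357, -0.1199, 0.0512]
tcp_rot: [-179.6, 0.1, 14.1]
force: [-1.2, 6.5, 4.2]
gripper_width: -0.0004
```

```bash
python3 - <<'E'
from gen import *
for n in("side",): print(n,mark(eyes.capture(n)))
s=crop("side","s8",300,420,95,195,6)
for i in range(3): print(n,mark(eyes.capture(n)))
print(bot.read_state()["ee_pos"],bot.read_state()["force"])
E
```

```text
side (np.float64(335.1876156468973), np.float32(148.95117), np.float32(49.562256))
side (np.float64(338.63065130583146), np.float32(147.3789), np.float32(48.5542))
side (np.float64(338.6435577225011), np.float32(147.3789), np.float32(48.997803))
side (np.float64(338.6394810850318), np.float32(147.74023), np.float32(48.916016))
[ 0.53327746 -0.12141738  0.05071166] [-4.94816287  6.36267518  6.59677584]
```

View pics/s8.png

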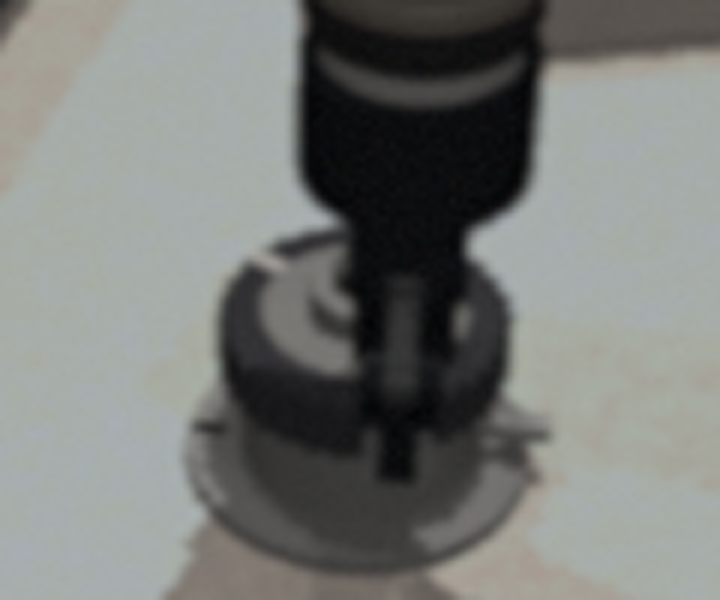

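The mark is at 338.6° (crop (268,262)) against a start of 10.3°, so about 32° remain. I'll go slightly short and then settle.

Request:
step_arm(motion=[{"tx":-0.14,"ty":-0.04,"tz":0,"spin":0,"hand":0},{"tx":-0.27,"ty":-0.09,"tz":0,"spin":0,"hand":0},{"tx":-0.39,"ty":-0.16,"tz":0,"spin":0,"hand":0},{"tx":-0.51,"ty":-0.23,"tz":0,"spin":0,"hand":0},{"tx":-0.6,"ty":-0.3,"tz":0,"spin":0,"hand":0}])

```text
time_s: 12.28
ee_pos: [0.5172, -0.1344, 0.0505]
tcp_rot: [-179.9, 0.2, 13.9]
force: [-2.5, 3.9, 1.9]
gripper_width: -0.0
```

```bash
python3 - <<'E'
from gen import *
n="side"
for i in range(4): print(n,mark(eyes.capture(n)))
print(bot.read_state()["ee_pos"],bot.read_state()["force"])
E
```

```text
side (np.float64(1.6258526926558492), np.float32(146.78906), np.float32(36.570312))
side (np.float64(3.0507712414274772), np.float32(146.33789), np.float32(37.626953))
side (np.float64(3.002730786003218), np.float32(146.61133), np.float32(37.831055))
side (np.float64(3.0090716866951115), np.float32(146.61914), np.float32(37.85034))
[ 0.51644866 -0.13521503  0.05038618] [-3.92491136  3.71665084  4.40561552]
```

Request:
step_arm(motion=[{"tx":-0.04,"ty":-0.04,"tz":0,"spin":0,"hand":0},{"tx":-0.09,"ty":-0.09,"tz":0,"spin":0,"hand":0},{"tx":-0.13,"ty":-0.14,"tz":0,"spin":0,"hand":0},{"tx":-0.13,"ty":-0.14,"tz":0,"spin":0,"hand":0},{"tx":-0.13,"ty":-0.14,"tz":0,"spin":0,"hand":0}])

```text
time_s: 12.9
ee_pos: [0.5128, -0.1398, 0.0504]
tcp_rot: [-179.9, 0.3, 13.8]
force: [-4.6, 2.9, 3.1]
gripper_width: -0.0003
```

```bash
python3 - <<'E'
from gen import *
n="side"
for i in range(3): print(n,mark(eyes.capture(n)))
print(bot.read_state()["ee_pos"],bot.read_state()["force"])
E
```

```text
side (np.float64(9.739119534020798), np.float32(154.49414), np.float32(48.681885))
side (np.float64(9.733496215511824), np.float32(154.79395), np.float32(48.515137))
side (np.float64(9.704867332633642), np.float32(154.70801), np.float32(48.83545))
[ 0.5127787  -0.13977393  0.05038225] [-4.18840842  3.43315853  2.50881096]
```

Now 9.7° against 10.3°. I'll retract straight outwards, rise, and move away.

Request:
step_arm(motion=[{"tx":-0.2,"ty":0.16,"tz":0,"spin":0,"hand":0},{"tx":-0.5,"ty":0.4,"tz":0,"spin":0,"hand":0},{"tx":-0.9,"ty":0.72,"tz":0.3,"spin":0,"hand":0},{"tx":-1.1,"ty":0.9,"tz":1.2,"spin":0,"hand":0},{"tx":-1.1,"ty":0.9,"tz":2.4,"spin":0,"hand":0}])

```text
time_s: 13.47
ee_pos: [0.4778, -0.112, 0.1209]
tcp_rot: [-179.9, 0.5, 13.9]
force: [0.7, -0.1, -0.2]
gripper_width: 0.0
```

Request:
step_arm(motion=[{"tx":0,"ty":0,"tz":1,"spin":0,"hand":0},{"tx":0,"ty":0,"tz":2,"spin":0,"hand":0},{"tx":0,"ty":-1,"tz":2.6,"spin":0,"hand":0},{"tx":0,"ty":-2.1,"tz":3,"spin":0,"hand":0},{"tx":0,"ty":-3.3,"tz":3,"spin":0,"hand":0}])

```text
time_s: 13.88
ee_pos: [0.4845, -0.2137, 0.2172]
tcp_rot: [179.6, -0.4, 13.9]
force: [0.7, -0.1, 0.5]
gripper_width: 0.0002
```

Request:
step_arm(motion=[{"tx":-0.2,"ty":-1.2,"tz":0,"spin":0,"hand":0},{"tx":-0.4,"ty":-2.4,"tz":0,"spin":0,"hand":0},{"tx":-0.6,"ty":-3.6,"tz":0,"spin":0,"hand":0},{"tx":-0.9,"ty":-4.6,"tz":0,"spin":0,"hand":0},{"tx":-0.9,"ty":-4.6,"tz":0,"spin":0,"hand":0}])

```text
time_s: 14.3
ee_pos: [0.4493, -0.361, 0.2125]
tcp_rot: [179.5, 0.3, 13.0]
force: [-1.0, -0.8, -0.3]
gripper_width: 0.0002
```

```bash
python3 - <<'E'
from gen import *
for n in("top","side"): print(n,mark(eyes.capture(n)))
c=eyes.capture("top");cv2.imwrite("pics/t9.png",c["pixels"][:,:,::-1])
s=crop("side","s9",180,480,95,345,2.4)
c0=cv2.imread("pics/top0.png")[:,:,::-1].astype(int)
d=np.abs(c["pixels"].astype(int)-c0).sum(2)>90
nl,_,st,ce=cv2.connectedComponentsWithStats(d.astype(np.uint8))
print([(st[i].tolist()) for i in range(1,nl) if st[i][4]>8])
q=bot.read_state();print(q["ee_pos"],q["force"],q["dq"].round(2),q["time_s"])
E
```

```text
top (np.float64(10.762925194813764), np.float32(152.0), np.float32(65.4563))
side (np.float64(9.785350141004084), np.float32(149.18555), np.float32(54.53125))
[[326, 213, 175, 187, 8466], [531, 259, 109, 76, 5581], [452, 363, 136, 37, 2504]]
[ 0.45542783 -0.34889462  0.21295259] [1.16281325 0.42587896 0.25588675] [-1.14 -0.4  -1.21  0.16 -0.14  0.09  0.16] 14.5
```

View pics/t9.png

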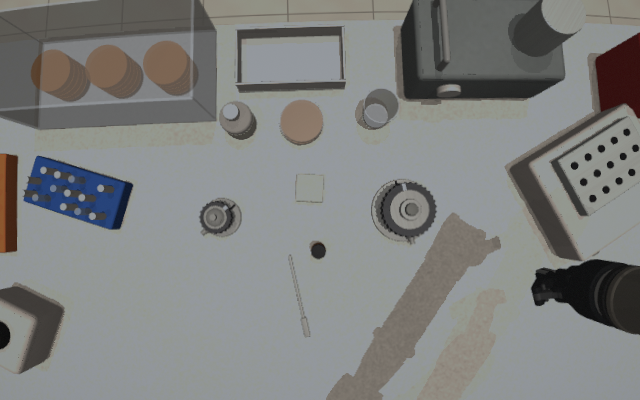

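View pics/s9.png

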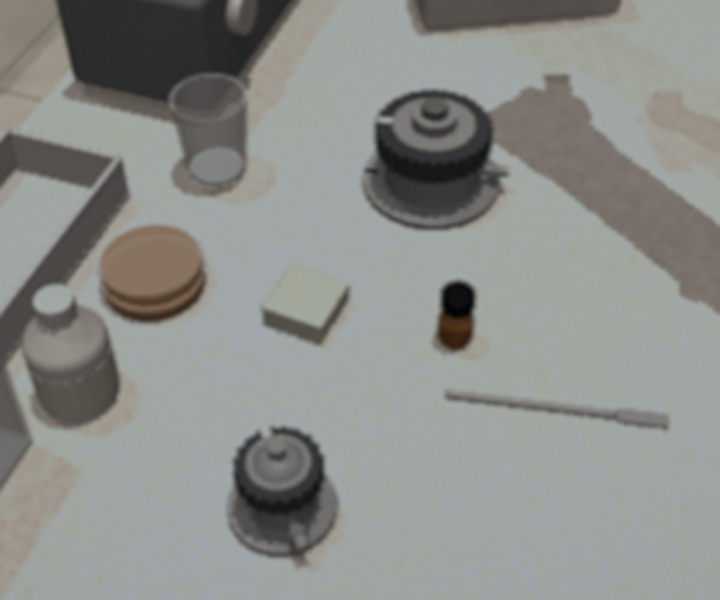

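The top view shows the mark back at (403,187) over the black bar. The arm is clear at the right (580,295). The only picture differences from the start are the arm and its shadow. I'll hand in.

```bash
python3 -c "
from bench import bot
print(bot.hand_in())"
```

```text
the job is handed in; nothing more can be done
None
```

I vented the large filter holder first, then loosened its ring two full turns counter-clockwise, and handed the job in at about 14.5 s with the arm clear of everything.

- **Vent:** I pressed the button with the shut fingertips. It went down the full 6 mm and bottomed at z = 0.087 m with about 14 N on the tool. The pictures then showed it back up.
- **Ring:** I rolled it by dragging the shut fingertips round the rim. The readings along the way were about 56, 176, 334, 431, 590, 688 and 720 degrees, so the turn count is not in doubt.
- **Mark:** It ended at 10.8° in the top view (11.5° at the start) and 9.8° in the side view (10.3° at the start), so it is about 0.5 to 0.8° short of two turns. The two cameras differ by about 1°, which is within calibration.
- **Everything else:** Comparing the first and last top pictures, the only changes were the arm and its shadow. The small holder and the loose items had not moved, and nothing was gripped.
- **Forces:** The largest tool force I read was about 16 N, well below the limits.

No check failed. The arm was still settling slightly in free air (about 1 degree/s) in the last state I read before handing in.

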